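# Clamp a plaster mould in the bench screw press

### The arm

A 6-joint arm with a two-finger parallel gripper is mounted at the origin on the work surface. World frame = base frame: x ahead of the robot, y to its left, z up, the work surface at z = 0. Lengths are in mm, angles in degrees, forces in N, time in s.
With the tool pointing down it reaches from about 350 to 850 mm from the base axis. Payload 8.1 kg.
Tool frame: the origin (TCP) lies on the centre line of the jaws, within the pads' length; the fingertips stand 19 mm ahead of it and the grasp point (between the pads) is the TCP; z points along the fingers, y is the line along which they close (so a half turn about z gives the same grasp; the last joint's range is limited). The gripper opens to 85 mm and grips with 20 to 120 N. Pads are 22 mm wide; open, the fingers measure 114 mm over their backs; the gripper's body (76 mm by 85 mm) begins 54 mm behind the grasp point. The pads swing forward as they close: fully open they stand 13 mm farther back than shut.
Start: joints at [60.367, 7.471, 85.268, -0, 87.261, -4.893], TCP at [251.084, 544.943, 250.292] pointing down, gripper open.
Joint ranges: [-169.43, 169.43], [-51.17, 129.36], [1.28, 143.12], [-76.62, 256.62], [0, 156.53], [-152.29, 152.29]. Speed limits (degrees/s): [136.94, 136.94, 159.86, 180, 180, 180].

### API

Orientations are given as [roll, pitch, yaw] about the fixed x, y, z axes, in that order (R = Rz(yaw) Ry(pitch) Rx(roll)).
In Python, from bench import r gives the robot as it stands. The module is installed in compiled form; this text tells all that it offers.
- The arm moves only by the tool servo_tool, never from a script. Its arguments are lists of equal length, an entry for each row: "fingers": the finger opening in m, from 0 to 0.0854; "linear": the shift along the tool's x, y, z in m, a list of three; "rotation": the turn, a rotation vector about the tool's x, y, z in degrees, a list of three. A call has 1 to 10 rows; each row is the pose to reach, as a shift and turn from the pose commanded when the call began, along the tool's axes at that moment; what a row does not reach only later rows make up. A row lasts 1/10 s, in which the tool goes at most 50 mm and 8.59 degrees, less where a joint would pass 70% of its speed; a pose out of reach is approached as far as the arm can. A call with a gripper value outside its range is refused whole. The fingers move at their own pace and stop on an object; "force" is the grip in N (left out, the last holds). Time passes only in rows, so rows that repeat a pose let the fingers close. It gives the time, the measured TCP pose, the force, the opening and the grip force at its end, in the units of the state.
- r.sense(): the state, without advancing time (a new reading comes with each control period).
- r.snapshot(name): name is "side" or "top" or "wrist"; returns a dict with "frame" (400x640x3 uint8, red, green, blue), "fx", "fy", "cx", "cy" (pixels), "camera_from_world" (4x4, takes a point from world to camera coordinates). Camera axes: x right, y up, looking along -z (the intrinsics and any distortion apply to the point x, -y, -z); pixel columns grow to the right and rows downward; lengths in mm; the calibration is good to about 2 mm. A picture is of the moment at which its call begins. There is no depth.
- r.hand_in(): hands the job in; it is judged then, once.
The state is a dict: "time": time; "joint_pos": joint angles; "qd": joint speeds; "joint_efforts": joint torques, N m; "tool_pos": TCP position; "tcp_rot": TCP orientation; "ft_force": force on the tool from outside, world axes, zero at the start; "wrist_torque": the same for the moment, N m; "finger_gap": finger opening in mm; "grip_force": force on a finger pad.
Only numpy, scipy, OpenCV 4.12 (cv2) and the standard library are available. Lean on these libraries where they do the work, as an engineer would, in place of code of your own. Each camera call takes 0.05 s, during which the arm holds its last target. There are 200 camera calls.

### The job

Lift the long plaster mould out of its wooden cradle, lay it in the track on the open front of the screw press's bed, clear of the screw, and let go of it. Then take it again by its outer end, or push it there, and slide it along the track under the screw until it meets the column at the back, and turn the T-handle clockwise until the pad meets the mould and is snug on it: about a third of a turn past first touch, well short of half a turn or the plaster cracks. Leave the other things where they are.

Things in the scene. Friction and masses are not known exactly. Their poses are not given: they have to be found in the camera images.
- mould: Long closed plaster mould, a plain block 200 mm long (its x) x 56 mm wide (its y) x 50 mm tall, 0.5 to 0.8 kg, the same both ways round, a seam line at half height. Origin: centre of its underside. It starts flat in the cradle.
- cradle: Fixed wooden cradle, base 240 x 110 x 12 mm; the mould lies on the base along the cradle's x. End walls and cheeks, to 62 mm above the table, box in each end of the mould 50 mm deep with 6 mm of play: only the middle 95 mm of its sides is open to fingers. Lift the mould straight up 60 mm to clear them. Origin: centre of its underside, on the table.
- press: Fixed grey iron bench screw press. Origin on the table under the screw axis; x runs along the bed from the open front to the column. Bed top 30 mm above the table, 100 mm wide, x = -230 to +130 mm. Track: two rails 8 mm high, inner faces at y = +-33 mm, x = -225 to +80. Column face (the stop) at x = +80. Overhead arm 135 to 165 mm above the table (screw nut to 177), x = -25 to +130.
- load_spot (a point): Point on the bed, on the track's centre line, 120 mm before the screw axis: where the mould's origin goes when it is first laid down, its length along the press's x. It is then 100 mm short of the column.
- home_spot (a point): Point on the bed, 20 mm before the screw axis: where the mould's origin is when its end meets the column. The mould's outer end is then 120 mm before the axis.
- handle (a joint): Turn of the T-handle in rad, growing clockwise seen from above (tightening); starts between 0 and 1.2. Screw, handle and pad sink 20 mm per turn. At 0 the pad's face is 100 mm above the table, 20 mm above a mould on the bed, so it touches at about 6.28 rad. Steady drag about 0.27 N m, and it stays where it is left. Past touch, each rad adds about 25 N of clamping and 0.08 N m of drag.
- bar_centre (a point): Centre of the T-handle's bar, on the screw axis, 240 mm above the table at handle = 0. Bar: level, round, 12 mm thick, 120 mm between the 20 mm balls at its ends; hub 26 mm across and tall. Nothing else stands as high: it can be pushed round with closed fingers on one side of the bar, or pinched. The bar is square to the bed at handle = 0.6.
- bar_end (a point): Centre of the ball at one end of the T-handle's bar, 60 mm from bar_centre: shows which way the bar points.
- pad: Round steel pad, 36 mm across, at the screw's foot; it does not turn. Origin: centre of its lower face, on the screw axis. It gives on its rubber spring 8 N per mm, up to 14 mm. Snug is 15 to 80 N on the mould (0.6 to 3.1 rad past touch); 90 N cracks the mould.
- short_mould: short plaster mould block 90x56x50 mm, same make as the long one but less than half as long; a bystander. Origin: centre of its underside.
- bowl: terracotta bowl, 120 mm across, 60 mm tall; a bystander. Origin: centre of its underside.
- mug: white mug, 76 mm across, 85 mm tall, handle at its +y; a bystander. Origin: centre of its underside.
- jar: lidded blue ceramic jar, 60 mm across, 80 mm tall; a bystander. Origin: centre of its underside.
- brush: brush lying on the table; a bystander.
- tile: square terracotta tile 100x100x12 mm; a bystander. Origin: centre of its underside.
Not all that is in view belongs to the job. What is shaped like the mould but yellow is not meant.

How it is judged:
By the outcome, as a careful person would: the job done as asked, in the order asked, and still so for the second after the job is handed in, with the robot touching nothing.
It also fails if it takes over 72 s, if anything falls off the work surface, if the arm or the gripper's body presses on something with over 40 N, if the wrist force passes 120 N, or if a joint passes its speed limit or range.

## Working session

There is one attempt and no reset: what is moved stays moved. The work goes in short steps, Python scripts to look and compute and a tool call to move; the robot and the scene stay as the last step left them, time stands still between calls to the robot, and variables do not carry over. Pictures are saved under pics/ and viewed, at most 13 in all, crops included, and the job is handed in when it is done.

Besides the shell and the picture viewer there is one more tool, called after ">>>" in YAML: its name, and indented under it one key for each argument. servo_tool: Moves the arm, as the interface text tells. Its arguments: {"type":"object","properties":{"fingers":{"type":"array","items":{"type":"number"}},"linear":{"type":"array","items":{"type":"array","items":{"type":"number"}}},"rotation":{"type":"array","items":{"type":"array","items":{"type":"number"}}},"force":{"type":"number"}},"required":["fingers","linear","rotation"]}

```bash
mkdir -p pics
cat > h.py <<'E'
import numpy as np, cv2
from bench import r
def snap(n,f=None):
    s=r.snapshot(n)
    if f: cv2.imwrite('pics/'+f,cv2.cvtColor(s['frame'],cv2.COLOR_RGB2BGR))
    return s
def ray(s,u,v):
    T=np.array(s['camera_from_world']);R=T[:3,:3];t=T[:3,3]
    d=np.array([(u-s['cx'])/s['fx'],-(v-s['cy'])/s['fy'],-1.])
    return -R.T@t, R.T@d
def onz(s,u,v,z):
    c,d=ray(s,u,v); return c+d*(z-c[2])/d[2]
def proj(s,p):
    T=np.array(s['camera_from_world']);q=T[:3,:3]@np.array(p,float)+T[:3,3]
    return s['cx']+s['fx']*q[0]/-q[2], s['cy']-s['fy']*q[1]/-q[2]
E
python3 - <<'E'
from h import *
a=snap('top','top0.png');b=snap('side','side0.png')
for s in(a,b): print({k:s[k] for k in s if k not in('frame',)}, ray(s,320,200))
print(r.sense())
E
```

```text
{'fx': 365.27083250735967, 'fy': 365.27083250735967, 'cx': 315.8304098688967, 'cy': 201.25293193060577, 'camera_from_world': array([[ 1.67798307e-02, -9.99808257e-01,  1.00938896e-02,
        -3.20880100e+01],
       [ 9.95830557e-01,  1.76167001e-02,  8.95050444e-02,
        -5.36922614e+02],
       [-8.96657035e-02,  8.54992424e-03,  9.95935219e-01,
        -1.54267756e+03],
       [ 0.00000000e+00,  0.00000000e+00,  0.00000000e+00,
         1.00000000e+00]])} (array([ 396.8971083 ,   -9.43327635, 1584.78809233]), array([ 0.09327309, -0.01990237, -0.99551298]))
{'fx': 376.692559639152, 'fy': 376.692559639152, 'cx': 316.28817942196275, 'cy': 202.24862714120687, 'camera_from_world': array([[ 9.66690318e-01, -2.55887849e-01,  5.58906357e-03,
        -5.09244242e+02],
       [ 1.78145733e-01,  6.88355272e-01,  7.03157960e-01,
        -2.03206206e+02],
       [-1.83776840e-01, -6.78740324e-01,  7.11011706e-01,
        -1.29938780e+03],
       [ 0.00000000e+00,  0.00000000e+00,  0.00000000e+00,
         1.00000000e+00]])} (array([ 289.68441431, -872.37824489, 1069.61219378]), array([ 0.19436575,  0.68032794, -0.7067592 ]))
{'time': 0.1, 'joint_pos': array([ 6.03673452e+01,  7.51342788e+00,  8.53228553e+01, -8.70484281e-04,
        8.72613857e+01, -4.89295618e+00]), 'qd': array([ 0.12429731, -0.08706089, -0.19544771,  0.02142374,  0.02327611,
        0.04642675]), 'joint_efforts': array([ 7.49742685e-04, -5.70956576e+01, -5.01940870e+01, -3.27850694e-04,
        8.27127165e-03,  5.62950083e-05]), 'tool_pos': array([250.85174709, 544.53496698, 249.32347463]), 'tcp_rot': array([-1.79902613e+02, -7.46435576e-03,  1.55260337e+02]), 'ft_force': array([-0.05366985, -0.05015815, -0.2485126 ]), 'wrist_torque': array([ 0.01046727, -0.01986876, -0.01439939]), 'grip_force': 0.0, 'finger_gap': 85.3160582889633}
```

View pics/top0.png

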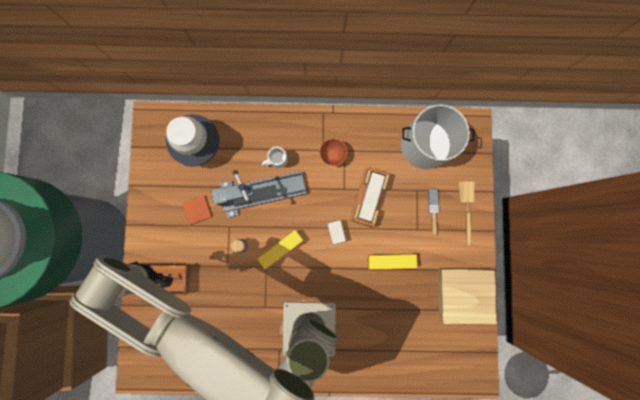

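View pics/side0.png

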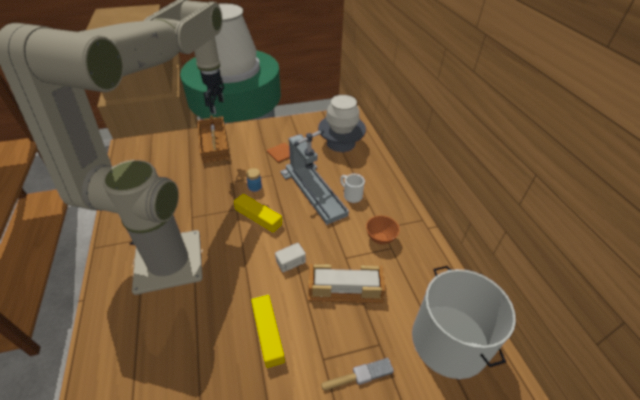

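Top view: the white long block in the wooden cradle is at (372,196). The short white block is at (337,232), and yellow blocks are at (281,249) and (393,262). Only the one in the cradle is white, long and cradled, so it's the mould. The press runs from its open front at (305,183) to its column at about (222,200). I'll confirm both in one crop.

Run:
```python
from h import *
a=cv2.imread('pics/top0.png');b=cv2.imread('pics/side0.png')
A=cv2.resize(a[160:240,195:395],None,fx=4,fy=4,interpolation=cv2.INTER_CUBIC)
B=cv2.resize(b[125:225,270:360],(234,260),interpolation=cv2.INTER_CUBIC)
C=cv2.resize(b[255:305,300:390],(468,260),interpolation=cv2.INTER_CUBIC)
o=np.zeros((580,800,3),np.uint8);o[:320]=A;o[320:,:234]=B;o[320:,240:708]=C
cv2.imwrite('pics/crop1.png',o)
s=r.snapshot('top');f=s['frame'];hsv=cv2.cvtColor(f,cv2.COLOR_RGB2HSV)
m=((hsv[...,1]<70)&(hsv[...,2]>120)).astype(np.uint8)
m2=np.zeros_like(m);m2[165:230,350:395]=m[165:230,350:395]
c=max(cv2.findContours(m2,0,2)[0],key=cv2.contourArea)
P=np.array([onz(s,u,v,62)[:2] for u,v in c[:,0]],np.float32)
print('mould',cv2.minAreaRect(P), cv2.minAreaRect(c))
# bed: grey-blue
m=((hsv[...,0]>90)&(hsv[...,0]<130)&(hsv[...,1]>25)&(hsv[...,2]>60)).astype(np.uint8)
m2=np.zeros_like(m);m2[165:225,195:315]=m[165:225,195:315]
c=max(cv2.findContours(m2,0,2)[0],key=cv2.contourArea)
print(cv2.minAreaRect(c),cv2.boundingRect(c))
h=cv2.resize(m2[160:240,195:395]*255,None,fx=2,fy=2);cv2.imwrite('pics/mask.png',h)
```

```text
mould ((559.1585083007812, -255.0308837890625), (61.009769439697266, 204.1772918701172), 73.51080322265625) ((371.2844543457031, 196.3853302001953), (14.5589599609375, 48.274444580078125), 16.699243545532227)
((247.0, 201.50003051757812), (0.7071067094802856, 2.1213202476501465), 45.0) (246, 201, 3, 2)
```

View pics/crop1.png

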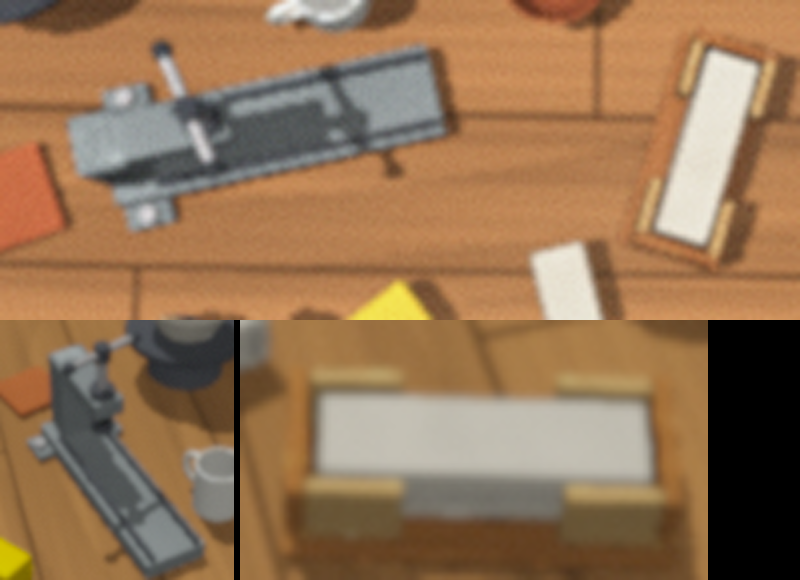

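The crop confirms the white 200 mm mould in the cradle. Its centre is about (559,-255) and it points at a yaw of about -16.5°. In the top picture the press's front corners are at (302,172) and (306.8,193), and the bar's ends are at (235.5,172) and (246.8,200).

Run:
```python
from h import *
s=r.snapshot('top')
g=lambda u,v,z: onz(s,195+u/4,160+v/4,z)
F1,F2=g(428,47,30),g(447,132,30); print('front',F1,F2,np.linalg.norm(F1-F2))
m=(F1+F2)/2; 
e=g(170,186,30); print('near edge pt',e)
d=e-F2; d/=np.linalg.norm(d); n=F1-F2;print('dir edge',np.degrees(np.arctan2(d[1],d[0])),'from front',np.degrees(np.arctan2(n[1],n[0]))+90)
B1,B2=g(162,48,238),g(207,160,238);print('bar',B1,B2,np.linalg.norm(B1-B2),(B1+B2)/2, np.degrees(np.arctan2(*(B1-B2)[1::-1])))
# axis from front
print('screw pred',m+d*230)
```

```text
front [663.28390776  38.87114302  30.        ] [571.66209497  16.68837941  30.        ] 94.26893221277554
near edge pt [508.54100473 310.42869495  30.        ]
dir edge 102.12771311310176 from front 103.61011026240497
bar [622.12647009 279.68675712 238.        ] [518.28325678 234.39083207 238.        ] 113.29224940623713 [570.20486343 257.0387946  238.        ] 23.566605113715227
screw pred [569.15196154 252.64655981  30.        ]
```

```bash
cat >> h.py <<'E'
from scipy.spatial.transform import Rotation as Ro
def to(p,yaw,base=None):
    """tool shift (m) and rotvec (deg) from measured pose (or base=(p,rpy)) to p,yaw pointing down"""
    s=r.sense(); P,O=base or (s['tool_pos'],s['tcp_rot'])
    R0=Ro.from_euler('xyz',O,degrees=True)
    l=R0.inv().apply(np.array(p,float)-P)/1000
    w=(R0.inv()*Ro.from_euler('xyz',[180,0,yaw],degrees=True)).as_rotvec(degrees=True)
    print(np.round(l,4),np.round(w,2)); return l,w
E
python3 -c "
from h import *
to((560,130,400),103)"
```

```text
[-0.4542 -0.2475 -0.1501] [-6.000e-02  3.000e-02  5.226e+01]
```

>>> servo_tool:
  fingers: [0.085, 0.085, 0.085, 0.085, 0.085, 0.085, 0.085, 0.085, 0.085, 0.085]
  linear:
    - [0, 0, -0.045]
    - [-0.454, -0.248, -0.15]
    - [-0.454, -0.248, -0.15]
    - [-0.454, -0.248, -0.15]
    - [-0.454, -0.248, -0.15]
    - [-0.454, -0.248, -0.15]
    - [-0.454, -0.248, -0.15]
    - [-0.454, -0.248, -0.15]
    - [-0.454, -0.248, -0.15]
    - [-0.454, -0.248, -0.15]
  rotation:
    - [0, 0, 0]
    - [0, 0, 52]
    - [0, 0, 52]
    - [0, 0, 52]
    - [0, 0, 52]
    - [0, 0, 52]
    - [0, 0, 52]
    - [0, 0, 52]
    - [0, 0, 52]
    - [0, 0, 52]

```text
time: 1.2
tool_pos: [514.9, 189.1, 385.2]
tcp_rot: [180.0, -0.0, 103.3]
ft_force: [2.1, 1.0, 0.2]
finger_gap: 84.7
grip_force: 0.0
```

```bash
python3 -c "
from h import *
s=snap('wrist','w1.png');T=np.array(s['camera_from_world']);print(ray(s,320,200),r.sense()['tool_pos'],r.sense()['tcp_rot'],r.sense()['time'])
for p in [(570,255,238),(597,138,30),(617,28,30),(559,-255,62)]: print(proj(s,p))
"
```

```text
(array([499.21984222, 253.19617846, 508.35631748]), array([ 0.05171757, -0.26410405, -0.9632095 ])) [518.775859   183.0723975  386.38993199] [179.84391258   0.23081792 102.96118722] 1.25
(np.float64(402.16146591987473), np.float64(133.01886762956687))
(np.float64(364.88664806434304), np.float64(200.60159700632101))
(np.float64(359.25061468716683), np.float64(262.3472099844005))
(np.float64(291.68964395325924), np.float64(398.32325616448134))
```

View pics/w1.png

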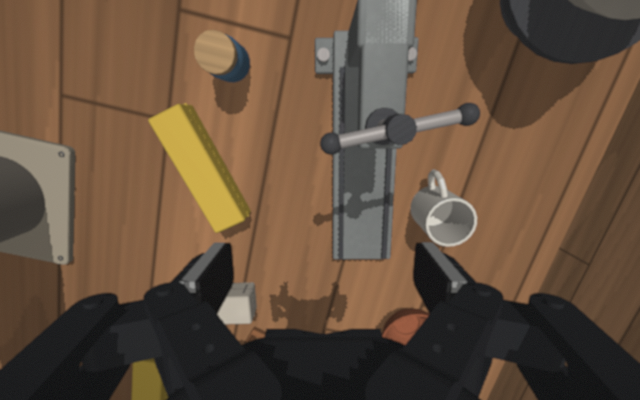

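Wrist view: the bar's balls are at (331,143) and (469,114) with the hub at (400,128), and the bed's front corners are at (334,259) and (390,259). The column is beyond the screw at the top.

```bash
python3 -c "
from h import *
s=snap('wrist')
f=s['frame'];hsv=cv2.cvtColor(f,cv2.COLOR_RGB2HSV)
# refine balls: dark blobs
g=f.max(2)
for (u,v) in [(331,143),(469,114)]:
    pass
import numpy as np
out=[]
d=(g<75).astype(np.uint8)
n,l,st,c=cv2.connectedComponentsWithStats(d)
for i in range(1,n):
    if 80<st[i,4]<900 and st[i,1]<250: print(st[i],c[i])
print(proj(s,(570,255,238)))
for L in [((334,259),(390,259))]:
    a,b=[onz(s,*p,30) for p in L[0:1][0:1]+L[1:]] if 0 else (onz(s,334,259,30),onz(s,390,259,30))
    print('front',a,b,np.linalg.norm(a-b))
a=onz(s,331,143,238);b=onz(s,469,114,238);h=onz(s,400,128,251);print(a,b,np.linalg.norm(a-b),(a+b)/2,h,np.degrees(np.arctan2(*(b-a)[1::-1])))
# bed long edges (right) at z30 pixels (390,259),(399,150); left (334,259),(335,90)
for p,q in [((390,259),(396,170)),((334,259),(336,95))]:
    A,B=onz(s,*p,30),onz(s,*q,30);print(A,B,np.degrees(np.arctan2(*(B-A)[1::-1])))
cv2.imwrite('pics/w2.png',cv2.resize(cv2.cvtColor(f,cv2.COLOR_RGB2BGR)[80:290,290:490],None,fx=2.8,fy=2.8,interpolation=cv2.INTER_CUBIC))
"
```

```text
[344   0  14 121 740] [351.75405405  51.99459459]
[210  42  37  35 509] [233.61886051  63.84086444]
[338  61   7  62 323] [340.64396285  93.18575851]
[455  94  21  22 314] [465.41082803 104.19745223]
[368 104  44  35 601] [391.01497504 123.61896839]
[317 124  22  22 305] [327.02295082 135.1147541 ]
[336 139   7 117 419] [339.45107399 192.28400955]
[370 140  20 113 538] [383.41821561 196.73791822]
[ 68 148   6 111 324] [ 69.7808642  202.97530864]
(np.float64(398.88175434356833), np.float64(123.89175580789365))
front [577.28411818  15.54996336  30.        ] [672.45274431  37.37534264  30.        ] 97.63920616636348
[516.01034326 225.63249041 238.        ] [626.85997194 276.65848035 238.        ] 122.02988087967294 [571.4351576  251.14548538 238.        ] [568.66560573 251.6569266  251.        ] 24.717428281623324
[672.45274431  37.37534264  30.        ] [637.64800891 190.47975341  30.        ] 102.80721187249239
[577.28411818  15.54996336  30.        ] [516.76145309 279.96772706  30.        ] 102.89236400977609
```

View pics/w2.png

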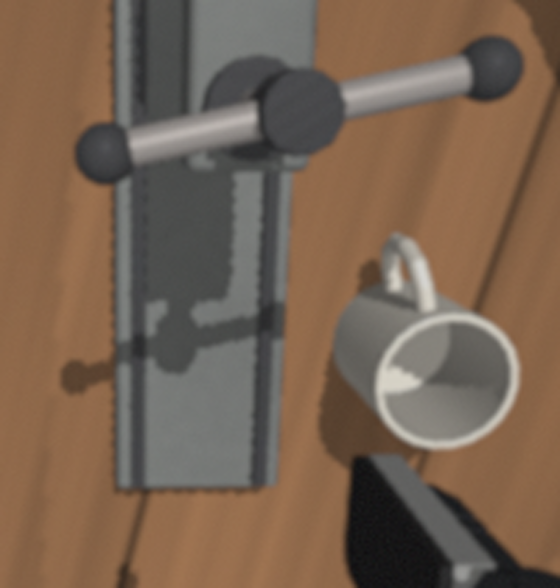

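```bash
python3 -c "
from h import *
s=snap('wrist');f=s['frame'];hsv=cv2.cvtColor(f,cv2.COLOR_RGB2HSV)
d=(f.max(2)<75).astype(np.uint8)
n,l,st,c=cv2.connectedComponentsWithStats(d)
B=[c[i] for i in range(1,n) if 250<st[i,4]<380 and abs(st[i,2]-st[i,3])<4 and st[i,1]<200]
print(B)
a,b=[onz(s,*p,238.7) for p in B];print(a,b,np.linalg.norm(a-b),(a+b)/2,np.degrees(np.arctan2(*(a-b)[1::-1])))
g=(hsv[...,1]<70)
L=[];R=[]
for v in range(175,250,3):
    row=np.where(g[v,325:400])[0]+325
    L.append(onz(s,row[0],v,30)[:2]);R.append(onz(s,row[-1]+1,v,30)[:2])
for E in(L,R):
    vx,vy,x,y=cv2.fitLine(np.array(E,np.float32),2,0,.01,.01).ravel();print(np.degrees(np.arctan2(vy,vx)),x,y)
col=np.where(g[200:300,360])[0]; print('front row',col.max()+200, onz(s,360,col.max()+201,30))
print(r.sense()['tool_pos'],r.sense()['tcp_rot']); to((559,-255,220),163.5)
"
```

```text
[array([466.41025641, 108.20192308]), array([328.19536424, 139.12582781])]
[620.67945635 283.59715632 238.7       ] [510.97704177 231.63448338 238.7       ] 121.38673381012107 [565.82824906 257.61581985 238.7       ] 25.345481179745548
-76.641754 551.3489 103.236176
-76.25337 648.52014 125.472084
front row 256 [617.90841126  33.29516523  30.        ]
[515.69888428 188.26641825 385.07643149] [1.79971658e+02 1.98285678e-02 1.02974679e+02]
[-0.4416 -0.0574  0.1652] [ 2.000e-02  3.000e-02 -6.053e+01]
```

Measured with the arm settled: the screw axis is at (565.8, 257.5) by both the bar's middle and the bed's edges. Press yaw is 103.4°, bed width 99.7 and handle about 0.39 rad. Next I'll look at the mould from close up.

```bash
python3 -c "
from h import *
to((505,-239,350),163.5)"
```

```text
[-0.4139 -0.1064  0.0352] [ 2.000e-02  3.000e-02 -6.053e+01]
```

>>> servo_tool:
  fingers: [0.085, 0.085, 0.085, 0.085, 0.085, 0.085, 0.085, 0.085, 0.085, 0.085]
  linear:
    - [-0.414, -0.106, 0.035]
    - [-0.414, -0.106, 0.035]
    - [-0.414, -0.106, 0.035]
    - [-0.414, -0.106, 0.035]
    - [-0.414, -0.106, 0.035]
    - [-0.414, -0.106, 0.035]
    - [-0.414, -0.106, 0.035]
    - [-0.414, -0.106, 0.035]
    - [-0.414, -0.106, 0.035]
    - [-0.414, -0.106, 0.035]
  rotation:
    - [0, 0, -60.5]
    - [0, 0, -60.5]
    - [0, 0, -60.5]
    - [0, 0, -60.5]
    - [0, 0, -60.5]
    - [0, 0, -60.5]
    - [0, 0, -60.5]
    - [0, 0, -60.5]
    - [0, 0, -60.5]
    - [0, 0, -60.5]

```text
time: 2.35
tool_pos: [505.0, -239.2, 348.2]
tcp_rot: [-180.0, -0.1, 163.6]
ft_force: [-0.8, 1.0, -0.0]
finger_gap: 85.0
grip_force: 0.0
```

>>> servo_tool:
  fingers: [0.085, 0.085, 0.085]
  linear:
    - [0, 0, 0]
    - [0, 0, 0]
    - [0, 0, 0]
  rotation:
    - [0, 0, 0]
    - [0, 0, 0]
    - [0, 0, 0]

```text
time: 2.65
tool_pos: [506.4, -234.5, 350.1]
tcp_rot: [180.0, 0.0, 163.9]
ft_force: [0.1, 0.3, 1.0]
finger_gap: 85.3
grip_force: 0.0
```

```bash
python3 -c "
from h import *
s=snap('wrist','w3.png');f=s['frame'];hsv=cv2.cvtColor(f,cv2.COLOR_RGB2HSV)
m=((hsv[...,1]<60)&(hsv[...,2]>110)).astype(np.uint8)
u,v=proj(s,(559,-255,62));print(u,v)
for c in cv2.findContours(m,0,2)[0]:
    if cv2.contourArea(c)>2000:
        P=np.array([onz(s,a,b,62)[:2] for a,b in c[:,0]],np.float32);print(cv2.boundingRect(c),cv2.minAreaRect(P))
print(r.sense()['tool_pos'],r.sense()['tcp_rot'])
"
```

```text
319.16444776499475 205.18345736375272
(0, 279, 51, 89) ((624.8629760742188, -763.0296020507812), (76.34600067138672, 178.0954132080078), 58.39265060424805)
(509, 142, 75, 60) ((595.1958618164062, 59.84884262084961), (58.49653625488281, 86.80511474609375), 13.58046817779541)
(300, 132, 42, 136) ((556.9530639648438, -253.44277954101562), (56.127986907958984, 198.98402404785156), 73.49932098388672)
(361, 22, 67, 85) ((407.8841247558594, -112.67576599121094), (86.18021392822266, 56.22880935668945), 14.467596054077148)
[ 506.38583115 -234.56058895  350.20361369] [1.79983842e+02 3.23363779e-02 1.63885527e+02]
```

View pics/w3.png

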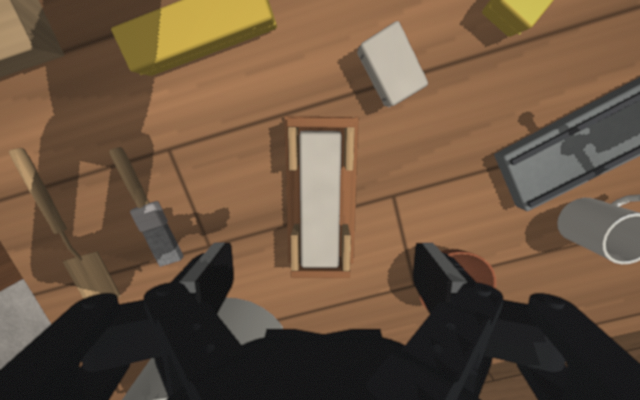

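The wrist view shows the mould at (320,200) with its open middle between the cheeks. Measured: centre (557.0,-253.4), 56 x 199 mm, axis -16.5°.

```bash
python3 -c "
from h import *
to((557,-253.4,130),163.5);to((557,-253.4,46),163.5)"
```

```text
[-0.0537 -0.0041  0.2202] [0.02 0.03 0.39]
[-0.0537 -0.0041  0.3042] [0.02 0.03 0.39]
```

>>> servo_tool:
  fingers: [0.085, 0.085, 0.085, 0.085, 0.085, 0.085, 0.085, 0.085]
  linear:
    - [-0.0537, -0.004, 0.05]
    - [-0.0537, -0.004, 0.1]
    - [-0.0537, -0.004, 0.22]
    - [-0.0537, -0.004, 0.22]
    - [-0.0537, -0.004, 0.22]
    - [-0.0537, -0.004, 0.22]
    - [-0.0537, -0.004, 0.22]
    - [-0.0537, -0.004, 0.22]
  rotation:
    - [0, 0, 0.4]
    - [0, 0, 0.4]
    - [0, 0, 0.4]
    - [0, 0, 0.4]
    - [0, 0, 0.4]
    - [0, 0, 0.4]
    - [0, 0, 0.4]
    - [0, 0, 0.4]

```text
time: 3.5
tool_pos: [558.4, -255.7, 133.6]
tcp_rot: [-179.9, 0.3, 163.4]
ft_force: [-0.0, 0.4, 0.9]
finger_gap: 85.1
grip_force: 0.0
```

```bash
python3 -c "
from h import *
print(r.sense()['tool_pos'],r.sense()['tcp_rot'],r.sense()['qd'])
to((557,-253.4,46),163.5)"
```

```text
[ 558.39407277 -255.66230532  133.63498043] [-179.93555273    0.29635104  163.40441067] [-0.34131657 -0.58721006 -0.46278381  0.02237787 -0.31778632 -0.06140631]
[0.0024 0.0019 0.0876] [-0.06  0.3  -0.1 ]
```

>>> servo_tool:
  fingers: [0.085, 0.085, 0.085, 0.085, 0.085]
  linear:
    - [0.001, 0.001, 0.03]
    - [0.001, 0.001, 0.06]
    - [0.001, 0.001, 0.084]
    - [0.001, 0.001, 0.084]
    - [0.001, 0.001, 0.084]
  rotation:
    - [0, 0, 0]
    - [0, 0, 0]
    - [0, 0, 0]
    - [0, 0, 0]
    - [0, 0, 0]

```text
time: 4.0
tool_pos: [557.1, -254.6, 48.5]
tcp_rot: [-180.0, 0.2, 163.4]
ft_force: [0.5, 0.1, 0.4]
finger_gap: 84.8
grip_force: 0.0
```

>>> servo_tool:
  fingers: [0.05, 0.05, 0.05, 0.05, 0.05, 0.05, 0.05]
  linear:
    - [0, 0, 0]
    - [0, 0, 0]
    - [0, 0, 0]
    - [0, 0, 0]
    - [0, 0, 0]
    - [0, 0, 0]
    - [0, 0, 0]
  rotation:
    - [0, 0, 0]
    - [0, 0, 0]
    - [0, 0, 0]
    - [0, 0, 0]
    - [0, 0, 0]
    - [0, 0, 0]
    - [0, 0, 0]
  force: 60

```text
time: 4.7
tool_pos: [557.5, -254.7, 48.7]
tcp_rot: [-180.0, 0.2, 163.4]
ft_force: [0.1, 0.5, 7.6]
finger_gap: 55.0
grip_force: 66.2
```

>>> servo_tool:
  fingers: [0.045, 0.045, 0.045, 0.045, 0.045, 0.045, 0.045, 0.045, 0.045]
  linear:
    - [0, 0, -0.02]
    - [0, 0, -0.04]
    - [0, 0, -0.06]
    - [0, 0, -0.08]
    - [0, 0, -0.1]
    - [0, 0, -0.12]
    - [0, 0, -0.12]
    - [0, 0, -0.12]
    - [0, 0, -0.12]
  rotation:
    - [0, 0, 0]
    - [0, 0, 0]
    - [0, 0, 0]
    - [0, 0, 0]
    - [0, 0, 0]
    - [0, 0, 0]
    - [0, 0, 0]
    - [0, 0, 0]
    - [0, 0, 0]

```text
time: 5.6
tool_pos: [554.7, -253.4, 164.0]
tcp_rot: [180.0, -0.2, 163.4]
ft_force: [0.1, -0.2, -5.9]
finger_gap: 55.3
grip_force: 66.1
```

```bash
python3 -c "
from h import *
S=r.sense();print(S['tool_pos'],S['tcp_rot'],S['qd'],S['wrist_torque'])
s=snap('side','s2.png')
to((593.6,140.8,160),103.4)"
```

```text
[ 554.71760913 -253.42549219  163.95464652] [ 1.79967059e+02 -1.52508269e-01  1.63358354e+02] [-0.07306105  0.43702468  0.22867196 -0.04392624  0.03088736  0.04339815] [-0.05603795  0.05538367 -0.02139413]
[0.0755 0.3888 0.0043] [-0.06 -0.18 59.96]
```

Grasped and lifted. I'll go to a point 150 mm before the axis so I come down clear of the overhead arm and pad.

```bash
python3 -c "
from h import *
to((600.6,111.6,160),103.4)"
```

```text
[0.0605 0.3628 0.0042] [-0.06 -0.18 59.96]
```

>>> servo_tool:
  fingers: [0.045, 0.045, 0.045, 0.045, 0.045, 0.045, 0.045, 0.045, 0.045, 0.045]
  linear:
    - [0.004, 0.025, 0]
    - [0.01, 0.06, 0]
    - [0.017, 0.1, 0]
    - [0.025, 0.15, 0]
    - [0.033, 0.2, 0]
    - [0.042, 0.25, 0]
    - [0.05, 0.3, 0]
    - [0.056, 0.335, 0]
    - [0.06, 0.355, 0.004]
    - [0.0605, 0.363, 0.004]
  rotation:
    - [0, 0, 6]
    - [0, 0, 12]
    - [0, 0, 19]
    - [0, 0, 27]
    - [0, 0, 35]
    - [0, 0, 43]
    - [0, 0, 50]
    - [0, 0, 56]
    - [0, 0, 60]
    - [0, 0, 60]

```text
time: 6.65
tool_pos: [600.3, 113.9, 159.6]
tcp_rot: [-179.8, -0.1, 103.4]
ft_force: [0.1, -0.5, -6.5]
finger_gap: 54.9
grip_force: 66.0
```

>>> servo_tool:
  fingers: [0.045, 0.045, 0.045, 0.045, 0.045]
  linear:
    - [0, 0, 0]
    - [0, 0, 0]
    - [0, 0, 0]
    - [0, 0, 0]
    - [0, 0, 0]
  rotation:
    - [0, 0, 0]
    - [0, 0, 0]
    - [0, 0, 0]
    - [0, 0, 0]
    - [0, 0, 0]

```text
time: 7.15
tool_pos: [601.8, 110.3, 162.0]
tcp_rot: [180.0, 0.0, 103.3]
ft_force: [-0.1, 0.3, -5.6]
finger_gap: 54.9
grip_force: 66.0
```

```bash
python3 -c "
from h import *
S=r.sense();print(S['tool_pos'],S['tcp_rot'],S['qd'])
s=snap('wrist');cv2.imwrite('pics/w4.png',cv2.cvtColor(s['frame'],cv2.COLOR_RGB2BGR))
to((600.6,111.6,70),103.4)"
```

```text
[601.77597708 110.2961942  161.97815006] [1.79985653e+02 7.01234233e-03 1.03303004e+02] [ 0.44637397 -0.01108341 -0.1169097   0.09549478  0.03428635  0.13660093]
[ 0.0014 -0.0009  0.092 ] [ 0.01  0.01 -0.09]
```

View pics/w4.png

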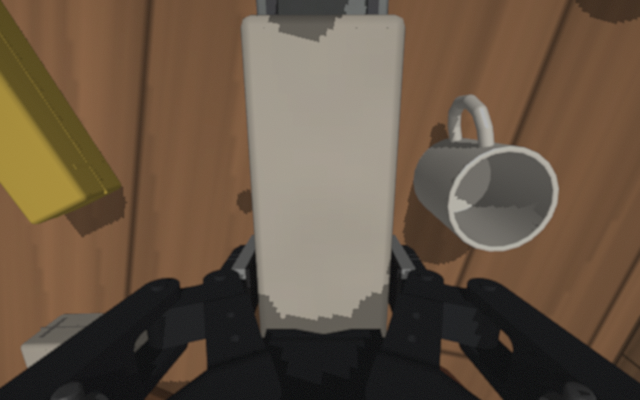

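The mould, columns 245 to 405, is centred over the track, which is seen beyond it at columns 258 to 388. Next I'll lower it.

>>> servo_tool:
  fingers: [0.045, 0.045, 0.045, 0.045, 0.045, 0.045, 0.045, 0.045, 0.045, 0.045]
  linear:
    - [0.001, -0.001, 0.02]
    - [0.001, -0.001, 0.04]
    - [0.001, -0.001, 0.06]
    - [0.001, -0.001, 0.075]
    - [0.001, -0.001, 0.085]
    - [0.001, -0.001, 0.088]
    - [0.001, -0.001, 0.09]
    - [0.001, -0.001, 0.09]
    - [0.001, -0.001, 0.09]
    - [0.001, -0.001, 0.09]
  rotation:
    - [0, 0, 0]
    - [0, 0, 0]
    - [0, 0, 0]
    - [0, 0, 0]
    - [0, 0, 0]
    - [0, 0, 0]
    - [0, 0, 0]
    - [0, 0, 0]
    - [0, 0, 0]
    - [0, 0, 0]

```text
time: 8.2
tool_pos: [601.1, 112.0, 72.7]
tcp_rot: [179.9, 0.0, 103.4]
ft_force: [0.6, 0.5, -5.7]
finger_gap: 55.3
grip_force: 66.1
```

```bash
python3 -c "
from h import *
S=r.sense();print(S['tool_pos'],S['qd'])
to((593.6+.7,140.8-3,66),103.4)"
```

```text
[601.05613623 112.0057057   72.71414476] [-2.55466695e-02  1.07776771e-01  2.13092540e-01  2.28785416e-02
  4.88447305e-03 -1.81704627e-04]
[ 0.0267 -0.0006  0.0067] [ 0.08  0.01 -0.04]
```

>>> servo_tool:
  fingers: [0.045, 0.045, 0.045, 0.045, 0.045, 0.045, 0.045, 0.045, 0.045, 0.045]
  linear:
    - [0.007, -0.0005, 0.001]
    - [0.014, -0.0005, 0.001]
    - [0.021, -0.0005, 0.001]
    - [0.027, -0.0005, 0.001]
    - [0.027, -0.0005, 0.001]
    - [0.027, -0.0005, 0.002]
    - [0.027, -0.0005, 0.003]
    - [0.027, -0.0005, 0.004]
    - [0.027, -0.0005, 0.005]
    - [0.027, -0.0005, 0.005]
  rotation:
    - [0, 0, 0]
    - [0, 0, 0]
    - [0, 0, 0]
    - [0, 0, 0]
    - [0, 0, 0]
    - [0, 0, 0]
    - [0, 0, 0]
    - [0, 0, 0]
    - [0, 0, 0]
    - [0, 0, 0]

```text
time: 9.2
tool_pos: [593.8, 137.8, 66.9]
tcp_rot: [-180.0, 0.0, 103.3]
ft_force: [-1.8, -0.9, -3.9]
finger_gap: 55.4
grip_force: 66.4
```

>>> servo_tool:
  fingers: [0.045, 0.045, 0.045, 0.07, 0.085, 0.085, 0.085, 0.085]
  linear:
    - [0, 0, 0.001]
    - [0, 0, 0.0015]
    - [0, 0, 0.0015]
    - [0, 0, 0.0015]
    - [0, 0, 0.0015]
    - [0, 0, 0.0015]
    - [0, 0, 0.0015]
    - [0, 0, 0.0015]
  rotation:
    - [0, 0, 0]
    - [0, 0, 0]
    - [0, 0, 0]
    - [0, 0, 0]
    - [0, 0, 0]
    - [0, 0, 0]
    - [0, 0, 0]
    - [0, 0, 0]

```text
time: 10.0
tool_pos: [593.8, 138.1, 65.3]
tcp_rot: [180.0, -0.0, 103.4]
ft_force: [0.3, -0.3, -0.3]
finger_gap: 85.4
grip_force: 0.0
```

```bash
python3 -c "
from h import *
S=r.sense();print(S['tool_pos'],S['qd'])
"
```

```text
[593.81532695 138.11029732  65.32119114] [ 0.04742966 -0.0025581   0.19205211  0.04083169  0.10241738 -0.04424102]
```

Released. I'll lift, back off past the outer end and close the fingers.

>>> servo_tool:
  fingers: [0.085, 0.085, 0.085, 0.04, 0, 0, 0, 0, 0, 0]
  linear:
    - [0, 0, -0.03]
    - [0, 0, -0.07]
    - [0, 0, -0.11]
    - [-0.03, 0, -0.12]
    - [-0.07, 0, -0.12]
    - [-0.11, 0, -0.12]
    - [-0.132, 0, -0.12]
    - [-0.132, 0, -0.12]
    - [-0.132, 0, -0.12]
    - [-0.132, 0, -0.12]
  rotation:
    - [0, 0, 0]
    - [0, 0, 0]
    - [0, 0, 0]
    - [0, 0, 0]
    - [0, 0, 0]
    - [0, 0, 0]
    - [0, 0, 0]
    - [0, 0, 0]
    - [0, 0, 0]
    - [0, 0, 0]

```text
time: 11.0
tool_pos: [624.0, 10.7, 185.2]
tcp_rot: [-180.0, -0.0, 103.4]
ft_force: [0.1, -0.6, 0.1]
finger_gap: 0.5
grip_force: 0.0
```

```bash
python3 -c "
from h import *
S=r.sense();print(S['tool_pos'],S['qd'])
s=snap('wrist','w5.png');f=s['frame'];hsv=cv2.cvtColor(f,cv2.COLOR_RGB2HSV)
m=((hsv[...,1]<60)&(hsv[...,2]>110)).astype(np.uint8)
print('pred outer end',proj(s,(565.8+223*.232,257.5-223*.973,80)))
"
```

```text
[624.00261616  10.66254479 185.16044862] [ 0.64328975 -0.1355825   0.16002155 -0.05246537  0.0473618  -0.12781255]
pred outer end (np.float64(324.713817917407), np.float64(164.17164466706606))
```

View pics/w5.png

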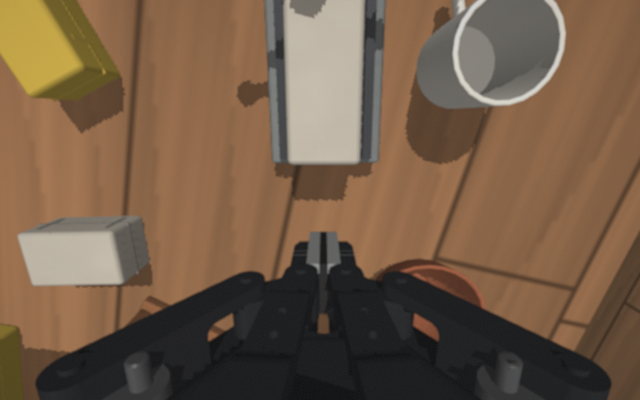

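The outer end is at row 163 as predicted, and the mould sits between the rails. Next I'll descend and push.

>>> servo_tool:
  fingers: [0, 0, 0, 0, 0, 0]
  linear:
    - [0, 0, 0.04]
    - [0, 0, 0.08]
    - [0, 0, 0.12]
    - [0, 0, 0.121]
    - [0.006, 0, 0.121]
    - [0.012, 0, 0.121]
  rotation:
    - [0, 0, 0]
    - [0, 0, 0]
    - [0, 0, 0]
    - [0, 0, 0]
    - [0, 0, 0]
    - [0, 0, 0]

```text
time: 11.65
tool_pos: [623.2, 22.2, 67.3]
tcp_rot: [179.8, 0.1, 103.4]
ft_force: [0.1, 0.1, 0.3]
finger_gap: -0.2
grip_force: 0.0
```

>>> servo_tool:
  fingers: [0, 0, 0, 0, 0, 0, 0, 0, 0, 0]
  linear:
    - [0.008, 0, 0]
    - [0.017, 0, 0]
    - [0.027, 0, 0]
    - [0.037, 0, 0]
    - [0.047, 0, 0]
    - [0.057, 0, 0]
    - [0.067, 0, 0]
    - [0.077, 0, 0]
    - [0.087, 0, 0]
    - [0.095, 0, 0]
  rotation:
    - [0, 0, 0]
    - [0, 0, 0]
    - [0, 0, 0]
    - [0, 0, 0]
    - [0, 0, 0]
    - [0, 0, 0]
    - [0, 0, 0]
    - [0, 0, 0]
    - [0, 0, 0]
    - [0, 0, 0]

```text
time: 12.65
tool_pos: [601.8, 113.7, 67.7]
tcp_rot: [179.7, 0.2, 103.4]
ft_force: [1.4, -8.1, 5.3]
finger_gap: 0.5
grip_force: 3.8
```

>>> servo_tool:
  fingers: [0, 0, 0, 0, 0, 0]
  linear:
    - [0.002, 0, 0]
    - [0.004, 0, 0]
    - [0.006, 0, 0]
    - [0.008, 0, 0]
    - [0.01, 0, 0]
    - [0.01, 0, 0]
  rotation:
    - [0, 0, 0]
    - [0, 0, 0]
    - [0, 0, 0]
    - [0, 0, 0]
    - [0, 0, 0]
    - [0, 0, 0]

```text
time: 13.25
tool_pos: [599.5, 123.2, 67.6]
tcp_rot: [179.7, 0.1, 103.4]
ft_force: [1.5, -6.2, 5.0]
finger_gap: 0.0
grip_force: 3.2
```

```bash
cat >> h.py <<'E'
def px(p,c=(565.8,257.5),yaw=103.4):
    a=np.radians(yaw);d=np.array(p[:2])-c
    return d@[np.cos(a),np.sin(a)], d@[-np.sin(a),np.cos(a)]
E
python3 -c "
from h import *
S=r.sense();print(px(S['tool_pos']),S['tool_pos'],S['ft_force'])"
```

```text
(np.float64(-138.4632876224382), np.float64(-1.6729066697754646)) [599.51593987 123.1939464   67.58859529] [ 1.46885623 -6.23358054  4.981412  ]
```

Now at -138.5 and still sliding at about 6 N. I'll ease on to the stop.

>>> servo_tool:
  fingers: [0, 0, 0, 0, 0]
  linear:
    - [0.001, 0, 0]
    - [0.002, 0, 0]
    - [0.003, 0, 0]
    - [0.004, 0, 0]
    - [0.005, 0, 0]
  rotation:
    - [0, 0, 0]
    - [0, 0, 0]
    - [0, 0, 0]
    - [0, 0, 0]
    - [0, 0, 0]

```text
time: 13.75
tool_pos: [598.4, 127.7, 67.6]
tcp_rot: [179.7, 0.2, 103.3]
ft_force: [2.3, -8.0, 5.0]
finger_gap: -0.3
grip_force: 4.0
```

>>> servo_tool:
  fingers: [0, 0, 0, 0]
  linear:
    - [0.001, 0, 0]
    - [0.002, 0, 0]
    - [0.003, 0, 0]
    - [0.003, 0, 0]
  rotation:
    - [0, 0, 0]
    - [0, 0, 0]
    - [0, 0, 0]
    - [0, 0, 0]

```text
time: 14.15
tool_pos: [597.8, 130.3, 67.6]
tcp_rot: [179.7, 0.2, 103.3]
ft_force: [2.2, -10.1, 4.3]
finger_gap: -0.1
grip_force: 4.8
```

>>> servo_tool:
  fingers: [0, 0, 0, 0]
  linear:
    - [0.001, 0, 0]
    - [0.002, 0, 0]
    - [0.003, 0, 0]
    - [0.003, 0, 0]
  rotation:
    - [0, 0, 0]
    - [0, 0, 0]
    - [0, 0, 0]
    - [0, 0, 0]

```text
time: 14.55
tool_pos: [597.8, 130.4, 67.6]
tcp_rot: [179.7, 0.4, 103.3]
ft_force: [4.3, -21.3, 6.2]
finger_gap: -0.1
grip_force: 11.2
```

The stop is met: the TCP is at -131 with the force rising to 21 N. I'll back off, rise, and go beside the bar on its counter-clockwise side.

>>> servo_tool:
  fingers: [0, 0, 0, 0, 0, 0, 0, 0, 0]
  linear:
    - [-0.01, 0, 0]
    - [-0.025, 0, 0]
    - [-0.025, 0, -0.045]
    - [-0.025, 0, -0.095]
    - [-0.025, 0, -0.145]
    - [-0.025, 0, -0.195]
    - [-0.025, 0, -0.235]
    - [-0.025, 0, -0.235]
    - [-0.025, 0, -0.235]
  rotation:
    - [0, 0, 0]
    - [0, 0, 0]
    - [0, 0, 0]
    - [0, 0, 0]
    - [0, 0, 0]
    - [0, 0, 0]
    - [0, 0, 0]
    - [0, 0, 0]
    - [0, 0, 0]

```text
time: 15.45
tool_pos: [601.1, 110.0, 301.4]
tcp_rot: [179.8, 0.0, 103.4]
ft_force: [0.1, -0.9, -0.6]
finger_gap: 0.4
grip_force: 0.0
```

```bash
python3 -c "
from h import *
S=r.sense();print(S['tool_pos'],S['tcp_rot'],px(S['tool_pos']))
s=snap('wrist','w6.png');f=s['frame']
d=(f.max(2)<75).astype(np.uint8)
n,l,st,c=cv2.connectedComponentsWithStats(d)
B=[c[i] for i in range(1,n) if 200<st[i,4]<900 and abs(st[i,2]-st[i,3])<6 and st[i,1]<200]
print(B,[onz(s,*b,238.7) for b in B])
print('outer end pred',proj(s,(565.8+120*.232,257.5-120*.973,80)))
to((562.7,221.6,302),103.4)"
```

```text
[601.13811571 109.97466516 301.38760865] [1.79784152e+02 1.00417862e-02 1.03381277e+02] (np.float64(-151.69862138212122), np.float64(-0.18737947968724455))
[] []
outer end pred (np.float64(322.73978454026025), np.float64(147.22855030120485))
[ 0.1174 -0.0107 -0.0028] [ 0.01 -0.01 -0.03]
```

View pics/w6.png

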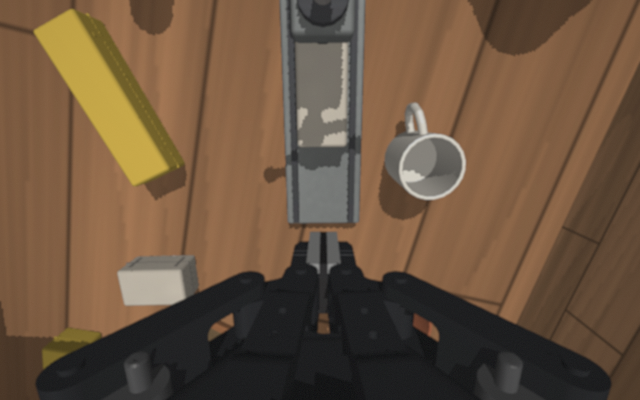

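The mould's outer end is at row 147, exactly where home should put it. Next is the handle.

>>> servo_tool:
  fingers: [0, 0, 0, 0, 0, 0, 0, 0]
  linear:
    - [0.04, -0.004, 0]
    - [0.08, -0.008, 0]
    - [0.117, -0.0107, 0]
    - [0.117, -0.0107, 0]
    - [0.117, -0.0107, 0.02]
    - [0.117, -0.0107, 0.05]
    - [0.117, -0.0107, 0.066]
    - [0.117, -0.0107, 0.066]
  rotation:
    - [0, 0, 0]
    - [0, 0, 0]
    - [0, 0, 0]
    - [0, 0, 0]
    - [0, 0, 0]
    - [0, 0, 0]
    - [0, 0, 0]
    - [0, 0, 0]

```text
time: 16.3
tool_pos: [560.7, 220.0, 228.3]
tcp_rot: [-179.5, 0.0, 103.3]
ft_force: [0.2, 0.1, -0.7]
finger_gap: -0.2
grip_force: 0.0
```

```bash
cat >> h.py <<'E'
def arc(phi0,phi1,n,z0,z1,rad=36,c=(565.8,257.5),p0=None):
    """rows (tool axes, m) relative to p0 (nominal start on the arc) for yaw 103.4"""
    R=Ro.from_euler('xyz',[180,0,103.4],degrees=True)
    ph=np.radians(np.linspace(phi0,phi1,n+1));z=np.linspace(z0,z1,n+1)
    P=np.stack([c[0]+rad*np.cos(ph),c[1]+rad*np.sin(ph),z],1)
    L=R.inv().apply(P-(P[0] if p0 is None else p0))[1:]/1000
    print([[round(float(v),4) for v in l] for l in L])
E
python3 -c "
from h import *
S=r.sense();p=S['tool_pos'];print(p,S['tcp_rot'])
arc(265,165,10,235,230,p0=p)
arc(165,65,10,230,224.4)
arc(65,-35,10,224.4,218.8)
arc(-35,-115,8,218.8,214.4)"
```

```text
[560.6772924  220.04865507 228.34450816] [-1.79523930e+02  3.03828740e-02  1.03340121e+02]
[[0.0036, -0.0035, -0.0062], [0.007, -0.0087, -0.0057], [0.0113, -0.0133, -0.0052], [0.0164, -0.017, -0.0047], [0.022, -0.0198, -0.0042], [0.028, -0.0216, -0.0037], [0.0342, -0.0223, -0.0032], [0.0405, -0.022, -0.0027], [0.0466, -0.0205, -0.0022], [0.0524, -0.018, -0.0017]]
[[0.0052, 0.0035, 0.0006], [0.0098, 0.0078, 0.0011], [0.0135, 0.0128, 0.0017], [0.0163, 0.0184, 0.0022], [0.0181, 0.0244, 0.0028], [0.0189, 0.0307, 0.0034], [0.0185, 0.0369, 0.0039], [0.017, 0.043, 0.0045], [0.0145, 0.0488, 0.005], [0.0111, 0.054, 0.0056]]
[[-0.0043, 0.0046, 0.0006], [-0.0093, 0.0083, 0.0011], [-0.015, 0.0111, 0.0017], [-0.021, 0.0129, 0.0022], [-0.0272, 0.0136, 0.0028], [-0.0335, 0.0133, 0.0034], [-0.0396, 0.0118, 0.0039], [-0.0453, 0.0093, 0.0045], [-0.0506, 0.0059, 0.005], [-0.0551, 0.0015, 0.0056]]
[[-0.0037, -0.005, 0.0006], [-0.0066, -0.0106, 0.0011], [-0.0083, -0.0167, 0.0017], [-0.0091, -0.0229, 0.0022], [-0.0087, -0.0292, 0.0027], [-0.0072, -0.0353, 0.0033], [-0.0047, -0.041, 0.0038], [-0.0013, -0.0463, 0.0044]]
```

>>> servo_tool:
  fingers: [0, 0, 0, 0, 0, 0, 0, 0, 0, 0]
  linear:
    - [0.0025, -0.0058, 0.0005]
    - [0.0059, -0.011, 0.001]
    - [0.0102, -0.0156, 0.0015]
    - [0.0153, -0.0193, 0.002]
    - [0.0209, -0.0221, 0.0025]
    - [0.0269, -0.0239, 0.003]
    - [0.0331, -0.0246, 0.0035]
    - [0.0394, -0.0243, 0.004]
    - [0.0455, -0.0228, 0.0045]
    - [0.0513, -0.0203, 0.005]
  rotation:
    - [0, 0, 0]
    - [0, 0, 0]
    - [0, 0, 0]
    - [0, 0, 0]
    - [0, 0, 0]
    - [0, 0, 0]
    - [0, 0, 0]
    - [0, 0, 0]
    - [0, 0, 0]
    - [0, 0, 0]

```text
time: 17.3
tool_pos: [531.6, 264.6, 229.4]
tcp_rot: [180.0, 0.2, 103.3]
ft_force: [-1.5, -10.6, 2.6]
finger_gap: 0.3
grip_force: 4.5
```

```bash
cat >> h.py <<'E'
def bar(z,n=None):
    s=snap('wrist',n);f=s['frame'];g=f.max(2)
    u,v=proj(s,(565.8,257.5,z)); print('hub px',u,v)
    d=(g<75).astype(np.uint8)
    k,l,st,c=cv2.connectedComponentsWithStats(d)
    for i in range(1,k):
        w=onz(s,*c[i],z)
        q=np.linalg.norm(w[:2]-(565.8,257.5))
        if 50<q<70 and 150<st[i,4]<2500: print(c[i],st[i,2:],w,q,np.degrees(np.arctan2(w[1]-257.5,w[0]-565.8)))
E
python3 -c "
from h import *
S=r.sense();print(S['tool_pos'],S['tcp_rot'],S['ft_force'])
p=S['tool_pos'];print(np.degrees(np.arctan2(p[1]-257.5,p[0]-565.8)),np.hypot(p[1]-257.5,p[0]-565.8))
bar(236,'w7.png')
s=snap('top','t7.png')"
```

```text
[531.63727565 264.63562179 229.4061717 ] [179.97421938   0.20926452 103.27571726] [ -1.54143303 -10.55030964   2.64490282]
168.20215849307363 34.899983288825574
hub px 395.80895789851866 305.0783531613568
```

The bar is turning under a steady push of about 10 N. I'll keep going round.

>>> servo_tool:
  fingers: [0, 0, 0, 0, 0, 0, 0, 0, 0, 0]
  linear:
    - [0.0052, 0.0035, 0.0006]
    - [0.0098, 0.0078, 0.0011]
    - [0.0135, 0.0128, 0.0017]
    - [0.0163, 0.0184, 0.0022]
    - [0.0181, 0.0244, 0.0028]
    - [0.0189, 0.0307, 0.0034]
    - [0.0185, 0.0369, 0.0039]
    - [0.017, 0.043, 0.0045]
    - [0.0145, 0.0488, 0.005]
    - [0.0111, 0.054, 0.0056]
  rotation:
    - [0, 0, 0]
    - [0, 0, 0]
    - [0, 0, 0]
    - [0, 0, 0]
    - [0, 0, 0]
    - [0, 0, 0]
    - [0, 0, 0]
    - [0, 0, 0]
    - [0, 0, 0]
    - [0, 0, 0]

```text
time: 18.4
tool_pos: [579.2, 290.6, 222.3]
tcp_rot: [-179.8, -0.1, 103.4]
ft_force: [-9.3, 1.8, -0.7]
finger_gap: 0.3
grip_force: 3.8
```

>>> servo_tool:
  fingers: [0, 0, 0, 0, 0, 0, 0, 0, 0, 0]
  linear:
    - [-0.0043, 0.0046, 0.0006]
    - [-0.0093, 0.0083, 0.0011]
    - [-0.015, 0.0111, 0.0017]
    - [-0.021, 0.0129, 0.0022]
    - [-0.0272, 0.0136, 0.0028]
    - [-0.0335, 0.0133, 0.0034]
    - [-0.0396, 0.0118, 0.0039]
    - [-0.0453, 0.0093, 0.0045]
    - [-0.0506, 0.0059, 0.005]
    - [-0.0551, 0.0015, 0.0056]
  rotation:
    - [0, 0, 0]
    - [0, 0, 0]
    - [0, 0, 0]
    - [0, 0, 0]
    - [0, 0, 0]
    - [0, 0, 0]
    - [0, 0, 0]
    - [0, 0, 0]
    - [0, 0, 0]
    - [0, 0, 0]

```text
time: 19.4
tool_pos: [596.2, 239.2, 219.1]
tcp_rot: [179.7, -0.2, 103.5]
ft_force: [4.5, 8.3, 0.6]
finger_gap: -0.3
grip_force: 3.8
```

```bash
python3 -c "
from h import *
S=r.sense();p=S['tool_pos'];print(p,S['tcp_rot'],S['ft_force'])
print(np.degrees(np.arctan2(p[1]-257.5,p[0]-565.8)),np.hypot(p[1]-257.5,p[0]-565.8))
s=snap('top');t=snap('side')
z=np.array(proj(s,(565.8,257.5,224))),np.array(proj(t,(565.8,257.5,224)));print(z)
o=[]
for q,(u,v) in zip((s,t),z):
    u,v=int(u),int(v);o.append(cv2.resize(q['frame'][v-35:v+35,u-45:u+45,::-1],(400,311),interpolation=cv2.INTER_CUBIC))
cv2.imwrite('pics/c8.png',np.hstack(o))"
```

```text
[596.22204144 239.15995833 219.09689523] [179.69828563  -0.18659107 103.4605947 ] [4.48240938 8.29475884 0.57589795]
-31.083831396546877 35.52263691602841
(array([241.66565208, 187.60886787]), array([309.13862592, 140.56355193]))
```

View pics/c8.png

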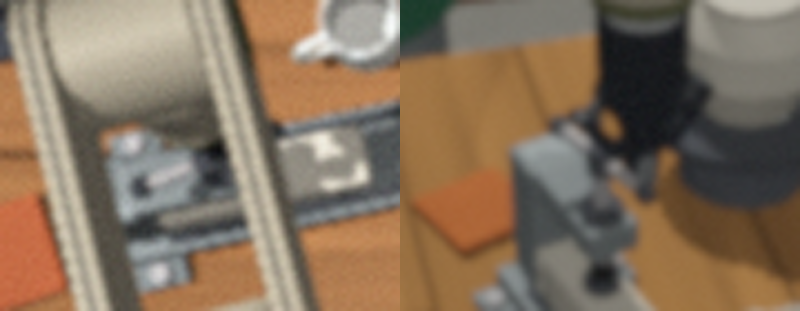

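```bash
python3 -c "
from h import *
arc(-115,-175,6,214.4,211)"
```

```text
[[0.0043, -0.0046, 0.0006], [0.0093, -0.0083, 0.0011], [0.015, -0.0111, 0.0017], [0.021, -0.0129, 0.0023], [0.0272, -0.0136, 0.0028], [0.0335, -0.0133, 0.0034]]
```

>>> servo_tool:
  fingers: [0, 0, 0, 0, 0, 0, 0, 0]
  linear:
    - [-0.0037, -0.005, 0.0006]
    - [-0.0066, -0.0106, 0.0011]
    - [-0.0083, -0.0167, 0.0017]
    - [-0.0091, -0.0229, 0.0022]
    - [-0.0087, -0.0292, 0.0027]
    - [-0.0072, -0.0353, 0.0033]
    - [-0.0047, -0.041, 0.0038]
    - [-0.0013, -0.0463, 0.0044]
  rotation:
    - [0, 0, 0]
    - [0, 0, 0]
    - [0, 0, 0]
    - [0, 0, 0]
    - [0, 0, 0]
    - [0, 0, 0]
    - [0, 0, 0]
    - [0, 0, 0]

```text
time: 20.3
tool_pos: [552.8, 224.6, 214.9]
tcp_rot: [179.6, 0.1, 103.3]
ft_force: [9.8, -2.1, -1.2]
finger_gap: 0.0
grip_force: 4.1
```

>>> servo_tool:
  fingers: [0, 0, 0, 0, 0, 0, 0]
  linear:
    - [0.0043, -0.0046, 0.0006]
    - [0.0093, -0.0083, 0.0011]
    - [0.015, -0.0111, 0.0017]
    - [0.021, -0.0129, 0.0023]
    - [0.0272, -0.0136, 0.0028]
    - [0.0335, -0.0133, 0.0034]
    - [0.0335, -0.0133, 0.0034]
  rotation:
    - [0, 0, 0]
    - [0, 0, 0]
    - [0, 0, 0]
    - [0, 0, 0]
    - [0, 0, 0]
    - [0, 0, 0]
    - [0, 0, 0]

```text
time: 21.0
tool_pos: [531.1, 252.5, 211.0]
tcp_rot: [179.9, 0.2, 103.3]
ft_force: [1.6, -10.0, 3.6]
finger_gap: -0.3
grip_force: 4.5
```

>>> servo_tool:
  fingers: [0, 0, 0, 0, 0, 0, 0, 0, 0]
  linear:
    - [-0.012, -0.005, 0]
    - [-0.015, -0.006, -0.03]
    - [-0.015, -0.006, -0.075]
    - [-0.015, -0.006, -0.12]
    - [-0.05, -0.006, -0.15]
    - [-0.09, -0.006, -0.165]
    - [-0.09, -0.006, -0.165]
    - [-0.09, -0.006, -0.165]
    - [-0.09, -0.006, -0.165]
  rotation:
    - [0, 0, 0]
    - [0, 0, 0]
    - [0, 0, 0]
    - [0, 0, 0]
    - [0, 0, 0]
    - [0, 0, 0]
    - [0, 0, 0]
    - [0, 0, 0]
    - [0, 0, 0]

```text
time: 21.9
tool_pos: [544.4, 165.6, 373.5]
tcp_rot: [-179.9, -0.0, 103.4]
ft_force: [0.3, 0.4, -0.2]
finger_gap: 0.1
grip_force: 0.0
```

```bash
python3 -c "
from h import *
S=r.sense();p=S['tool_pos'];print(p)
bar(216,'w9.png')"
```

```text
[544.42571057 165.59234002 373.53819436]
hub px 371.7144823262698 94.299079236325
[335.83467742  21.60483871] [  9  40 248] [521.1055601  305.89550864 216.        ] 65.87653766353077 132.72323439987656
[315.89276139  49.03485255] [ 29  25 373] [509.67192819 281.69064011 216.        ] 61.11912559885715 156.68443888951316
[422.704 136.872] [ 21  20 250] [621.11577488 232.76051921 216.        ] 60.596013566302325 -24.096149558261313
```

View pics/w9.png

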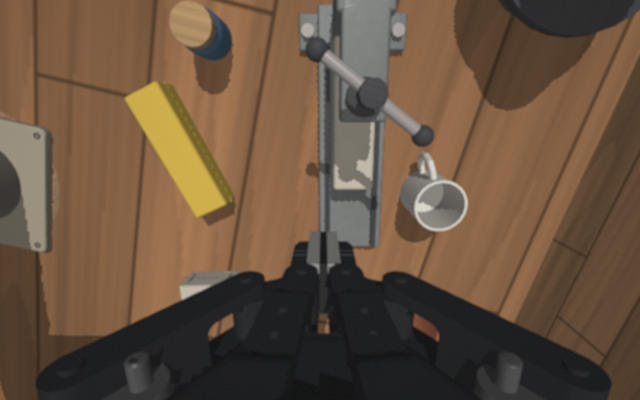

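The balls are at (316,49) and (423,137), so the bar points at 156°. The handle is about 7.53 rad, roughly 1.25 rad past touch. The target is about 2.1 rad past, so 49° more.

```bash
python3 -c "
from h import *
arc(-160,-224,8,211,209)"
```

```text
[[0.005, -0.0002, 0.0002], [0.01, 0.0002, 0.0005], [0.0149, 0.0014, 0.0008], [0.0196, 0.0032, 0.001], [0.024, 0.0057, 0.0013], [0.0279, 0.0088, 0.0015], [0.0315, 0.0123, 0.0018], [0.0345, 0.0164, 0.002]]
```

>>> servo_tool:
  fingers: [0, 0, 0, 0, 0, 0, 0, 0, 0]
  linear:
    - [0.04, 0.003, 0.015]
    - [0.0806, 0.006, 0.03]
    - [0.0806, 0.006, 0.045]
    - [0.0806, 0.006, 0.08]
    - [0.0806, 0.006, 0.12]
    - [0.0806, 0.006, 0.15]
    - [0.0806, 0.006, 0.165]
    - [0.0806, 0.006, 0.165]
    - [0.0806, 0.006, 0.165]
  rotation:
    - [0, 0, 0]
    - [0, 0, 0]
    - [0, 0, 0]
    - [0, 0, 0]
    - [0, 0, 0]
    - [0, 0, 0]
    - [0, 0, 0]
    - [0, 0, 0]
    - [0, 0, 0]

```text
time: 22.85
tool_pos: [532.6, 245.2, 210.3]
tcp_rot: [180.0, -0.0, 103.4]
ft_force: [1.0, -0.0, 1.6]
finger_gap: -0.0
grip_force: 0.0
```

>>> servo_tool:
  fingers: [0, 0, 0, 0, 0, 0, 0, 0, 0]
  linear:
    - [0.005, 0, 0]
    - [0.01, 0, 0.0005]
    - [0.015, 0.0014, 0.0008]
    - [0.0196, 0.0032, 0.001]
    - [0.024, 0.0057, 0.0013]
    - [0.028, 0.0088, 0.0015]
    - [0.0315, 0.0123, 0.0018]
    - [0.0345, 0.0164, 0.002]
    - [0.0345, 0.0164, 0.002]
  rotation:
    - [0, 0, 0]
    - [0, 0, 0]
    - [0, 0, 0]
    - [0, 0, 0]
    - [0, 0, 0]
    - [0, 0, 0]
    - [0, 0, 0]
    - [0, 0, 0]
    - [0, 0, 0]

```text
time: 23.75
tool_pos: [539.5, 281.2, 207.6]
tcp_rot: [-179.8, 0.1, 103.3]
ft_force: [-5.7, -7.0, 1.3]
finger_gap: -0.1
grip_force: 4.1
```

>>> servo_tool:
  fingers: [0, 0, 0, 0, 0, 0, 0, 0, 0, 0]
  linear:
    - [-0.006, -0.007, 0]
    - [-0.01, -0.01, -0.01]
    - [-0.01, -0.01, -0.05]
    - [-0.01, -0.01, -0.09]
    - [-0.01, -0.01, -0.13]
    - [-0.06, -0.01, -0.16]
    - [-0.11, -0.01, -0.165]
    - [-0.122, -0.01, -0.165]
    - [-0.122, -0.01, -0.165]
    - [-0.122, -0.01, -0.165]
  rotation:
    - [0, 0, 0]
    - [0, 0, 0]
    - [0, 0, 0]
    - [0, 0, 0]
    - [0, 0, 0]
    - [0, 0, 0]
    - [0, 0, 0]
    - [0, 0, 0]
    - [0, 0, 0]
    - [0, 0, 0]

```text
time: 24.75
tool_pos: [558.8, 161.1, 373.6]
tcp_rot: [179.9, -0.0, 103.3]
ft_force: [-0.2, 0.9, 0.3]
finger_gap: -0.1
grip_force: 0.0
```

```bash
python3 -c "
from h import *
S=r.sense();p=S['tool_pos'];print(p)
bar(213.5,'w10.png')
s=snap('wrist');print('outer end pred',proj(s,(565.8+120*.232,257.5-120*.973,80)))"
```

```text
[558.77412791 161.0944835  373.56440434]
hub px 356.2609952980756 85.23838394653114
[355.43333333   8.71515152] [ 22  19 330] [549.65437307 315.30987135 213.5       ] 60.022183348757096 105.60443232977886
outer end pred (np.float64(344.0142721386498), np.float64(185.29171239293825))
```

View pics/w10.png

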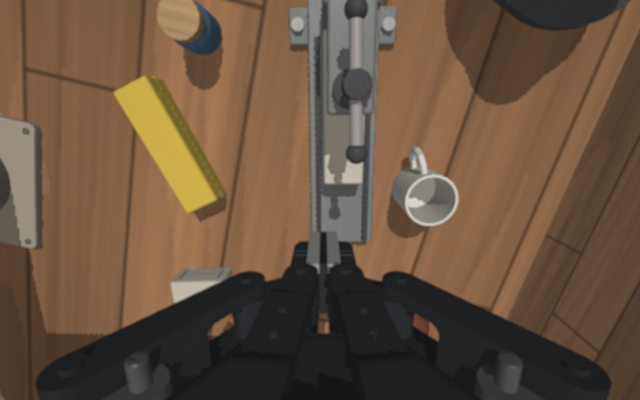

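The bar now points at 105.6° with balls at (355,9) and (357,153), so the handle is about 8.41 rad, or 2.1 rad past touch. The mould's outer end is at row 184, which is the home position, and the robot is clear.

```bash
python3 -c "
from bench import r
print(r.hand_in())"
```

```text
the job is handed in; nothing more can be done
None
```

The mould was laid in the track and released, then pushed home against the column. The pad is snug on it at about 2.1 rad (a third of a turn) past first touch, worked out from the bar's measured angle. I handed the job in at about 25 s with the robot clear and the other things not touched. No verdict came back.

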